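Log a check and hold an air flask down in the sprung ring

ROBOT

A 6-joint arm with a two-finger parallel gripper is mounted at the origin on the work surface. World frame = base frame: x ahead of the robot, y to its left, z up, the work surface at z = 0. Lengths are in mm, angles in rad, forces in N, time in s.
With the tool pointing down it reaches from about 275 to 1000 mm from the base axis. Payload 8.4 kg.
Tool frame: the origin (TCP) lies at the very end of the fingers, on their centre line; the grasp point (between the pads) lies 19 mm behind it; z points along the fingers, y is the line along which they close (so a half turn about z gives the same grasp; the last joint's range is limited). The gripper opens to 85 mm and grips with 20 to 120 N. Pads are 22 mm wide; open, the fingers measure 114 mm over their backs; the gripper's body (76 mm by 85 mm) begins 54 mm behind the grasp point. The pads swing forward as they close: fully open they stand 13 mm farther back than shut.
Start: joints at [-1.25, 0.353, 1.633, -0, 1.155, -0.002], TCP at [198.263, -592.722, 198.381] pointing down, gripper open.
Joint ranges: [-2.63, 2.63], [-0.92, 2.1], [0.06, 2.66], [-1.3, 4.44], [0, 2.69], [-3.02, 3.02]. Speed limits (rad/s): [2.22, 2.22, 2.79, 3.14, 3.14, 3.14].

INTERFACE

Orientations are given as a rotation vector (axis times angle).
In Python, from station import get_obs, camera, close_job gives the robot as it stands.
- The arm moves only by the tool move_arm, never from a script. Its argument "moves" is one flat list of numbers, 7 for each row, row after row: the shift along the tool's x, y, z in m, then the turn, a rotation vector about the tool's x, y, z in rad, then the opening, from 0 (shut) to 1 (fully open). A call has 1 to 10 rows; each row shifts and turns the commanded pose from where the row before left it, along the tool's axes as they then stand; what a row does not reach is not made up. A row lasts 1/12 s, in which the tool goes at most 41.7 mm and 7.16 degrees, less where a joint would pass 70% of its speed; a pose out of reach is approached as far as the arm can. A call is refused whole if a number of a shift passes 0.0417 or a number of a turn 0.125, either way. A call with a gripper value outside its range is refused whole. The fingers move at their own pace and stop on an object; "newtons" is the grip in N (left out, the last holds). Time passes only in rows, so rows that do not move let the fingers close. It gives the time, the measured TCP pose, the force, the opening and the grip force at its end, in the units of the state.
- get_obs(): the state, without advancing time (a new reading comes with each control period).
- camera(name): name is "scene" or "side" or "wrist"; returns a dict with "pixels" (420x560x3 uint8, red, green, blue), "mtx" (3x3 intrinsics, pixels), "T" (4x4, takes a point from camera to world coordinates). Camera axes: x right, y down, z forward; pixel columns grow to the right and rows downward; lengths in mm; the calibration is good to about 2 mm. The wrist camera is an equidistant fisheye: a pixel r from the principal point sees the ray r / f radians off the axis. A picture is of the moment at which its call begins. There is no depth.
- close_job(): hands the job in; it is judged then, once.
The state is a dict: "time_s": time; "joint_pos": joint angles; "qd": joint speeds; "joint_torque": joint torques, N m; "tcp_pos": TCP position; "tcp_rot": TCP orientation; "wrist_force": force on the tool from outside, world axes, zero at the start; "wrist_torque": the same for the moment, N m; "finger_gap": finger opening in mm; "finger_force": force on a finger pad.
Only numpy, scipy, OpenCV 4.12 (cv2) and the standard library are available. Lean on these libraries where they do the work, as an engineer would, in place of code of your own. Each camera call takes 0.05 s, during which the arm holds its last target. There are 200 camera calls.

TASK

Log a check on the bench counter: swing its sprung lever all the way to the stop and let it spring right back. Then set the round steel air flask upright in the sprung ring of the check stand, press it straight down with the gripper until the ring is nearly at the bottom of its travel, and finish while still holding it pressed down. Leave the other things on the bench standing where they are.

Things in the scene. Friction and masses are not known exactly. Their poses are not given: they have to be found in the camera images.
- flask: Loose round steel air flask, 0.2 to 0.42 kg, standing upright on the bench. Origin: centre of its flat foot; z up along its axis. Foot 34 mm diameter; ball-shaped body 64 mm diameter, widest 27 mm above the foot, ending in a shoulder 56 mm up; straight cylindrical neck 27 mm diameter from 56 to 104 mm (a thin brass band at 62 mm), small brass valve tip up to 108 mm. Grip it by the neck from above.
- stand: Fixed check stand: an aluminium block 130 x 130 mm, 24 mm high, carrying the sprung ring on three upright posts (6 mm, on a 50 mm radius about the middle; their 11 mm nuts reach 69 mm above the bench). Origin: middle of the block's underside, z up; the ring's axis is this z axis.
- ring_top (a point): Centre of the upper face of the steel ring of the stand; z up. Ring outside 80 mm, hole 52 mm diameter, 10 mm thick, with three ears on the posts. At rest its upper face is 64 mm above the bench; it rides down with the ring. The flask's foot goes into the hole and its ball body comes to rest on the ring, foot about 8 mm below the ring's upper face.
- ring (a joint): How far the ring is pressed down, m: 0 at rest on top, 0.020 at the bottom stop. The springs, less the ring's own weight, push up with about 6.5 N at 0 and 16.5 N at 0.020, so the flask alone does not sink it; holding it between 0.014 and 0.020 takes about 9 to 15 N of push besides the flask's weight. Pressed counts from 0.014.
- counter: Fixed grey bench tally counter, housing 66 x 90 mm, 44 mm high on a thin 100 x 120 mm foot plate, window with four white digit plates on its front (its -x side). Origin: on the lever's pivot axis, at bench height; z up.
- lever_pivot (a point): Point on the lever's vertical pivot axis, 90 mm above the bench; its axes are those of the counter.
- lever_knob (a point): Top centre of the black upright finger knob at the lever's end: cylinder 14 mm diameter, 33 mm tall, top 90 mm above the bench, standing on the flat steel lever 62 mm from the pivot axis. At rest it stands to the front and left of the pivot, looking from the robot (31.5 degrees from the counter's -x axis towards its +y); it moves with the lever.
- lever (a joint): Lever angle, rad: 0 at rest, 1.1 at its stop, anticlockwise seen from above (the knob sweeps across the counter's front from its +y to its -y side). A spring returns it to 0 when let go; about 2.7 N at the knob holds it at the stop. It counts as at the stop from 1.0 and as back below 0.1.
- bottle: Bystander: black plastic bottle, straight, 56 mm diameter, 150 mm tall, with white cap; origin at centre of its underside.
- jar: Bystander: clear jar with aluminium lid, 64 mm diameter, 60 mm tall; origin at centre of its underside.
- screwdriver: Bystander: orange-handled screwdriver lying flat, 200 mm long; origin under its middle.
- bush: Bystander: black rubber ring, 40 mm diameter, 28 mm tall, standing flat; origin at centre of its underside.
- roller: Bystander: black plastic roller, 32 mm diameter, 26 mm tall, upright; origin at centre of its underside.
- nylon_block: Bystander: pale block 90 x 140 x 35 mm lying flat; origin at centre of its underside.
- wrench: Bystander: steel wrench lying flat, 180 mm long; origin under its middle.
Not all that is in view belongs to the job. Leave any red look-alike of the flask alone.

How it is judged:
By the outcome, as a careful person would: the job done as asked, in the order asked, and still so for the second after the job is handed in, while the arm keeps its last pose, push and grip.
It also fails if it takes over 61 s, if anything falls off the work surface, if the arm or the gripper's body presses on something with over 40 N, if the wrist force passes 120 N, or if a joint passes its speed limit or range.

## Working session

There is one attempt and no reset: what is moved stays moved. The work goes in short steps, Python scripts to look and compute and a tool call to move; the robot and the scene stay as the last step left them, time stands still between calls to the robot, and variables do not carry over. Pictures are saved under pics/ and viewed, at most 10 in all, crops included, and the job is handed in when it is done.

Besides the shell and the picture viewer there is one more tool, called after "Request:" by a JSON object that holds its "name" and its "arguments". move_arm: Moves the arm, as the interface text tells. Its arguments: {"type":"object","properties":{"moves":{"type":"array"},"newtons":{"type":"number"}},"required":["moves"]}

```bash
mkdir -p pics; ls
python3 - <<'E'
from station import get_obs,camera
import cv2,numpy as np,pickle
d={n:camera(n) for n in("scene","side","wrist")}
pickle.dump(d,open('c0.pkl','wb'))
for n in("scene","side"):
    cv2.imwrite(f'pics/{n}0.png',cv2.resize(d[n]['pixels'][:,:,::-1],(784,588)))
    print(n,d[n]['mtx'].round(1).tolist(),d[n]['T'].round(3).tolist())
print(get_obs())
E
```

```text
pics
scene [[539.0, 0.0, 279.6], [0.0, 539.0, 206.7], [0.0, 0.0, 1.0]] [[0.444, 0.558, -0.702, 1341.085], [0.896, -0.26, 0.36, -422.229], [0.018, -0.788, -0.615, 800.496], [0.0, 0.0, 0.0, 1.0]]
side [[465.2, 0.0, 279.5], [0.0, 465.2, 215.9], [0.0, 0.0, 1.0]] [[-0.998, -0.04, 0.049, 468.84], [-0.063, 0.542, -0.838, 1057.105], [0.007, -0.839, -0.544, 770.007], [0.0, 0.0, 0.0, 1.0]]
{'time_s': 0.15, 'joint_pos': array([-1.25041684e+00,  3.53510289e-01,  1.63393933e+00, -1.92004810e-05,
        1.15522496e+00, -2.41609464e-03]), 'qd': array([ 1.11504742e-03,  7.04989150e-05, -1.71485243e-03, -9.06649865e-04,
        1.12644416e-03,  7.81757618e-04]), 'joint_torque': array([ 1.70350668e-03, -6.05637646e+01, -3.42338920e+01,  1.27745293e-04,
        6.22313397e-03,  2.05881861e-05]), 'tcp_pos': array([ 198.12153474, -592.35014314,  197.83116695]), 'tcp_rot': array([-3.09970971e+00, -5.04688420e-01,  2.96189009e-04]), 'wrist_force': array([ 0.50546655,  0.18079433, -0.34328773]), 'wrist_torque': array([-0.0261915 ,  0.03638133, -0.01832815]), 'finger_force': 0.0, 'finger_gap': 85.27200676550905}
```

View pics/scene0.png

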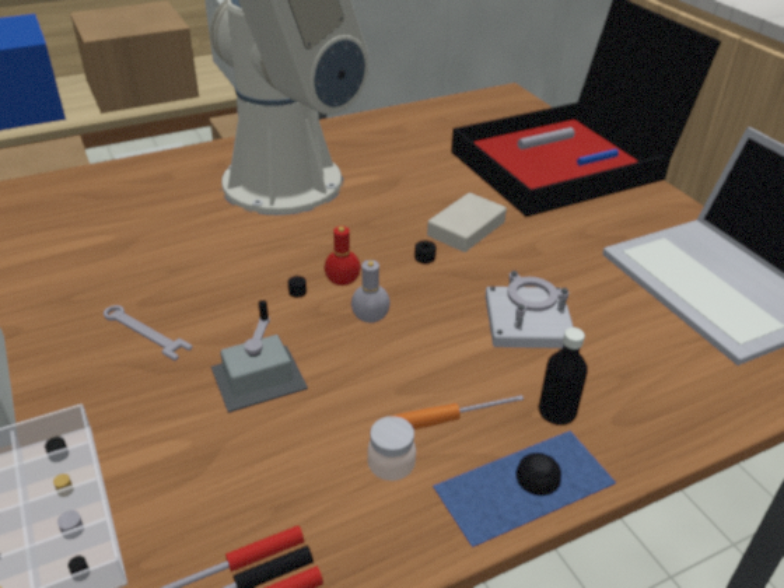

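View pics/side0.png

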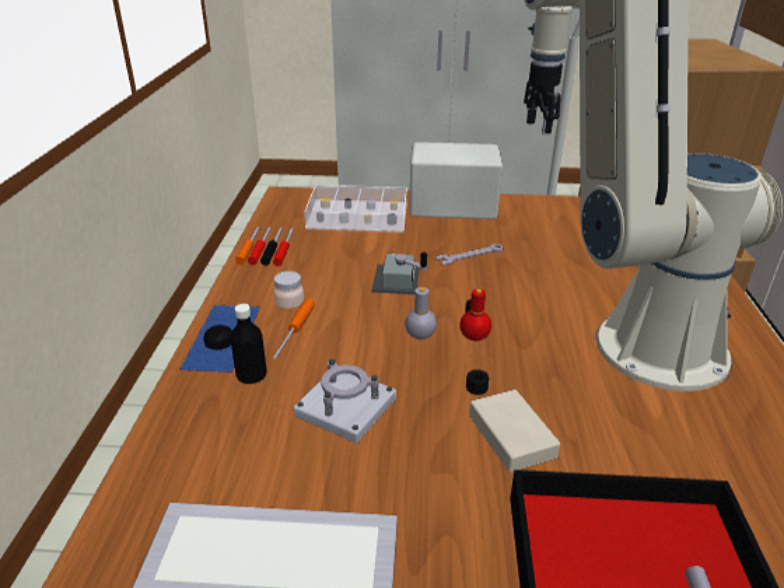

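Scene picture (1.4x scale): grey flask at (370,300) and a red flask at (342,262), counter at (258,370) with its knob at (263,308), stand ring at (532,293). The side picture shows the grey flask at (421,322), the red one at (476,322), the counter at (398,272) with knob (424,260), and the ring at (345,380).
Candidates for the flask: grey steel (370,300) and red (342,262). The grey one fits "steel", and the red one is the look-alike. An enlarged crop of each view should confirm this.

Run:
```python
import cv2,pickle,numpy as np
d=pickle.load(open('c0.pkl','rb'))
a=d['scene']['pixels'][150:300,145:415,::-1]; b=d['side']['pixels'][170:320,200:370,::-1]
cv2.imwrite('pics/sc1.png',cv2.resize(a,None,fx=2.9,fy=2.9,interpolation=cv2.INTER_CUBIC))
cv2.imwrite('pics/si1.png',cv2.resize(b,None,fx=4,fy=4,interpolation=cv2.INTER_CUBIC)[:600])
```

```text
(no output)
```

View pics/sc1.png

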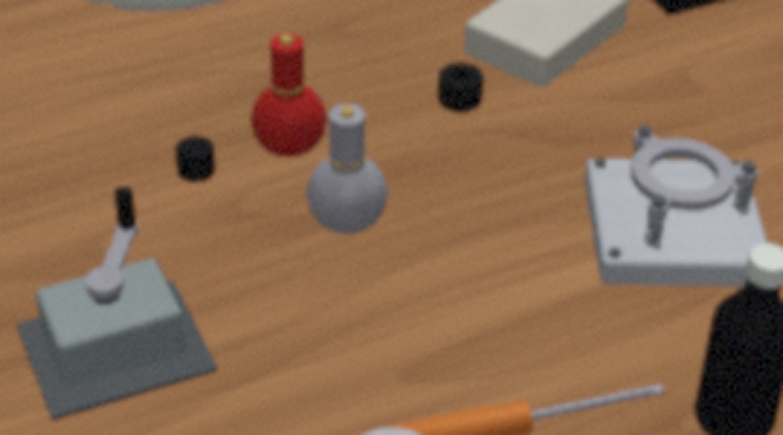

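View pics/si1.png

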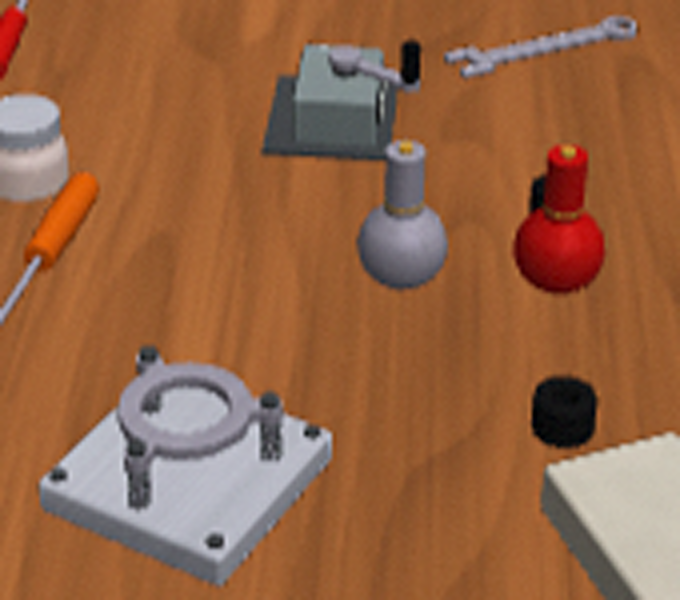

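Crop confirms: the grey steel flask (brass tip at (347,110) in scene, (405,147) in side) is the target, and the red one beside it stays put. Nuts, knob and pivot are visible in both crops.

```bash
cat > h.py <<'E'
import cv2,pickle,numpy as np
def ray(c,uv):
    K,T=c['mtx'],c['T']; d=T[:3,:3]@np.linalg.solve(K,[uv[0],uv[1],1.]); return T[:3,3],d
def onz(c,uv,z):
    o,d=ray(c,uv); return o+d*(z-o[2])/d[2]
def tri(rs):
    A=0;b=0
    for o,d in rs:
        d=d/np.linalg.norm(d);P=np.eye(3)-np.outer(d,d);A=A+P;b=b+P@o
    return np.linalg.solve(A,b)
def proj(c,p):
    q=np.linalg.inv(c['T'])@np.r_[p,1]; q=c['mtx']@q[:3]; return q[:2]/q[2]
E
python3 - <<'E'
from h import *
d=pickle.load(open('c0.pkl','rb'));np.set_printoptions(precision=1,suppress=True)
S=lambda x,y:((x+.5)/2.9-.5+145,(y+.5)/2.9-.5+150)
I=lambda x,y:((x+.5)/4-.5+200,(y+.5)/4-.5+170)
P={'tip':((347,110),(405,147),108),'knob':((124,190),(411,44),90),'pivot':((104,279),(345,58),62),
'nutA':((644,131),(270,399),69),'nutB':((748,170),(148,354),69),'nutC':((658,204),(137,447),69),
'red':((286,39),(568,151),108),'ringc':((684,170),(187,406),64)}
for k,(a,b,z) in P.items():
    print(k,tri([ray(d['scene'],S(*a)),ray(d['side'],I(*b))]),onz(d['scene'],S(*a),z)[:2],onz(d['side'],I(*b),z)[:2])
# flask blob by colour in each view: ball centre
for n,c in(('scene',(S(347,192))),('side',I(403,244))):
    print(n,'ball',onz(d[n],c,29)[:2])
for n,x,f in(('scene',[(587,160),(603,278),(766,278),(752,160)],S),('side',[(42,490),(222,582),(330,455)],I)):
    print(n,[onz(d[n],f(*p),24 if n=='scene' and 0 else 0)[:2] for p in x])
for n,x,f in(('scene',[(38,293),(58,345),(182,310),(155,263)],S),('side',[(306,46),(297,103),(378,109),(383,48)],I)):
    print(n,'ctop',[onz(d[n],f(*p),46)[:2] for p in x])
E
```

```text
tip [474.3 -16.2 106.7] [476. -17.] [474.3 -14.2]
knob [ 473.7 -193.6   89.3] [ 474.8 -193.8] [ 473.5 -192.8]
pivot [ 524.7 -227.9   56.9] [ 529.3 -229.4] [ 524.8 -217.5]
nutA [547.6 207.9  66.5] [551.2 205.8] [546.9 210.2]
nutB [631.6 223.8  95.9] [626.8 250.3] [624.4 173. ]
nutC [614.6 198.5  30.6] [631.8 164.6] [618.6 258.1]
red [364.5 -19.3 106.3] [367.6 -20.3] [364.4 -17.3]
ringc [597.  212.2  61.4] [601.  210.1] [595.6 214.1]
scene ball [476.6 -17.2]
side ball [473.1 -13.2]
scene [array([490.7, 198.6]), array([621.9, 131.1]), array([675.3, 244.7]), array([549.7, 325.1])]
side [array([685.1, 222.7]), array([568. , 291.8]), array([512.7, 178.4])]
scene ctop [array([ 506.1, -271.8]), array([ 562.4, -274.3]), array([ 565.7, -186.2]), array([ 510.9, -186.6])]
side ctop [array([ 558.5, -263.9]), array([ 559.1, -172.6]), array([ 496.7, -168.2]), array([ 496.3, -265.2])]
```

Request:
{"name": "move_arm", "arguments": {"moves": [0,0,0,0,0,0.1076,0,0,0,0,0,0,0.1076,0,0,0,0,0,0,0.1076,0,0.018,-0.0295,0,0,0,0,0,0.018,-0.0295,0,0,0,0,0,0.018,-0.0295,0,0,0,0,0,0.018,-0.0295,0,0,0,0,0,0.018,-0.0295,0,0,0,0,0,0.018,-0.0295,0,0,0,0,0,0.018,-0.0295,0,0,0,0,0], "newtons": 80}}

```text
time_s: 0.98
tcp_pos: [324.7, -384.6, 198.2]
tcp_rot: [-3.141, 0.0, 0.0]
wrist_force: [-0.6, -0.9, 1.4]
finger_gap: -0.2
finger_force: 0.0
```

Request:
{"name": "move_arm", "arguments": {"moves": [0.018,-0.0295,0,0,0,0,0,0.018,-0.0295,0,0,0,0,0,0.018,-0.0295,0,0,0,0,0,0.018,-0.0295,0,0,0,0,0,0.018,-0.0295,0,0,0,0,0,0.018,-0.0295,0,0,0,0,0,0.018,-0.0295,0,0,0,0,0,0.018,-0.0295,0,0,0,0,0,0,0,0,0,0,0,0,0,0,0,0,0,0,0]}}

```text
time_s: 1.82
tcp_pos: [468.8, -148.9, 198.2]
tcp_rot: [3.142, 0.005, -0.001]
wrist_force: [-0.6, -0.3, 0.3]
finger_gap: -0.1
finger_force: 0.0
```

Request:
{"name": "move_arm", "arguments": {"moves": [0,0,0.033,0,0,0,0,0,0,0.033,0,0,0,0,0,0,0.033,0,0,0,0,0,0,0.033,0,0,0,0,0,0,0,0,0,0,0,0,0,0,0,0,0,0]}}

```text
time_s: 2.32
tcp_pos: [466.4, -150.7, 65.5]
tcp_rot: [-3.14, 0.002, 0.006]
wrist_force: [0.9, -0.2, 0.4]
finger_gap: 0.1
finger_force: 0.0
```

Run:
```python
from station import get_obs,camera
import cv2,pickle
d={n:camera(n) for n in("scene","side","wrist")};pickle.dump(d,open('c1.pkl','wb'))
import numpy as np
w=d['wrist']['pixels'][:,:,::-1]; s=cv2.resize(d['side']['pixels'][120:260,200:340,::-1],(420,420),interpolation=cv2.INTER_CUBIC)
cv2.imwrite('pics/w1.png',cv2.resize(np.hstack([w,s]),(800,343)))
print(d['wrist']['mtx'].tolist(),d['wrist']['T'].round(3).tolist())
```

```text
[[325.19226210127806, 0.0, 280.8512365586252], [0.0, 325.19226210127806, 202.9708856216272], [0.0, 0.0, 1.0]] [[-0.002, -0.955, -0.297, 545.736], [-1.0, 0.001, 0.001, -150.928], [-0.001, 0.297, -0.955, 243.037], [0.0, 0.0, 0.0, 1.0]]
```

View pics/w1.png

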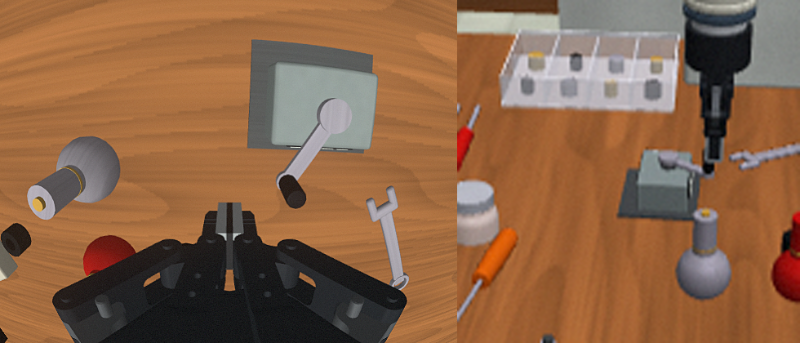

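The composite shows the closed fingers at (230,208), on the +y side of the knob, whose top is at (296,198). The flask tip is at (39,205). Cross-checking with the fisheye.

```bash
cat >> h.py <<'E'
def wray(c,uv):
    K,T=c['mtx'],c['T']; v=np.array([uv[0]-K[0,2],uv[1]-K[1,2]]);r=np.hypot(*v);t=r/K[0,0]
    d=np.r_[v/r*np.sin(t),np.cos(t)]; return T[:3,3],T[:3,:3]@d
def wonz(c,uv,z):
    o,d=wray(c,uv); return o+d*(z-o[2])/d[2]
E
python3 - <<'E'
from h import *
d=pickle.load(open('c1.pkl','rb'))['wrist'];np.set_printoptions(precision=1,suppress=True)
for n,p,z in(('knob',(296,198),90),('knobbase',(287,181),57),('pivot',(334,116),60),('tip',(39,205),108),('tcp',(230,205),65)):
    print(n,wonz(d,np.array(p)*980/800,z))
E
```

```text
knob [ 476.2 -193.8   90. ]
knobbase [ 475.5 -194.6   57. ]
pivot [ 526.4 -226.9   60. ]
tip [475.3 -18.8 108. ]
tcp [ 459.7 -151.2   65. ]
```

Request:
{"name": "move_arm", "arguments": {"moves": [0,0.008,0,0,0,0,0,0,0.008,0,0,0,0,0,0,0,0,0,0,0,0]}}

```text
time_s: 2.72
tcp_pos: [469.3, -168.0, 67.7]
tcp_rot: [3.14, -0.001, 0.004]
wrist_force: [0.1, -0.2, -0.1]
finger_gap: -0.1
finger_force: 0.0
```

Request:
{"name": "move_arm", "arguments": {"moves": [0,0.012,0,0,0,0,0,0,0.012,0,0,0,0,0,0,0.012,0,0,0,0,0,0,0.012,0,0,0,0,0,0,0.012,0,0,0,0,0,0,0,0,0,0,0,0,0,0,0,0,0,0,0]}}

```text
time_s: 3.3
tcp_pos: [468.1, -227.1, 66.2]
tcp_rot: [-3.141, 0.003, 0.0]
wrist_force: [0.3, -0.1, -0.0]
finger_gap: 0.4
finger_force: 0.0
```

Request:
{"name": "move_arm", "arguments": {"moves": [0,0.003,0,0,0,0,0,0,0,0,0,0,0,0,0,0,0,0,0,0,0]}}

```text
time_s: 3.55
tcp_pos: [468.2, -228.9, 66.3]
tcp_rot: [-3.141, -0.0, 0.0]
wrist_force: [0.2, 0.7, -0.1]
finger_gap: 0.2
finger_force: 0.0
```

Run:
```python
from station import get_obs,camera
from h import *
w=camera('wrist');pickle.dump(w,open('c2.pkl','wb'))
cv2.imwrite('pics/w2.png',cv2.resize(w['pixels'][80:330,180:480,::-1],(720,600)))
print(get_obs()['tcp_pos'],get_obs()['wrist_force'])
```

```text
[ 468.2487578  -228.88046782   66.35996871] [ 0.32606868 -0.03506488  0.15122951]
```

View pics/w2.png

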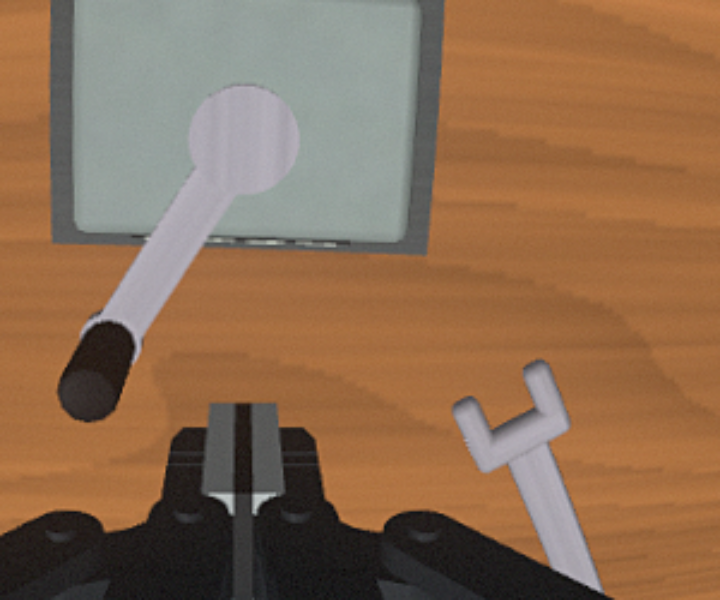

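The wrist view shows the lever still at rest, knob at (100,380), with the fingertips at (245,405) already past it on the near side. I'll find where the fingertips really are from the image differences between the two stored views.

Run:
```python
from h import *
np.set_printoptions(precision=1,suppress=True)
a=pickle.load(open('c0.pkl','rb'));b=pickle.load(open('c1.pkl','rb'))
p=np.array([466.4,-150.7,65.5])
for n in('scene','side'):
    uv=proj(b[n],p); print(n,'exp',uv)
    m=(np.abs(a[n]['pixels'].astype(int)-b[n]['pixels']).sum(2)>60)
    u,v=uv.astype(int)
    for r in range(v-24,v+14,2):
        c=np.flatnonzero(m[r,u-35:u+35]); print(r,(c.min()+u-35,c.max()+u-35,len(c)) if len(c) else None)
w=b['wrist'];print('front tip',wonz(w,(282.,248.75),66))
```

```text
scene exp [206.3 216.5]
192 (np.int64(189), np.int64(212), 24)
194 (np.int64(192), np.int64(212), 18)
196 (np.int64(198), np.int64(212), 15)
198 (np.int64(198), np.int64(209), 11)
200 (np.int64(198), np.int64(210), 12)
202 (np.int64(199), np.int64(210), 12)
204 (np.int64(200), np.int64(210), 11)
206 (np.int64(204), np.int64(210), 7)
208 None
210 None
212 None
214 None
216 None
218 None
220 None
222 None
224 None
226 None
228 None
side exp [304.2 194.6]
170 (np.int64(301), np.int64(309), 9)
172 (np.int64(301), np.int64(309), 9)
174 (np.int64(300), np.int64(309), 10)
176 (np.int64(301), np.int64(308), 8)
178 (np.int64(301), np.int64(308), 8)
180 (np.int64(301), np.int64(308), 8)
182 (np.int64(301), np.int64(308), 6)
184 (np.int64(301), np.int64(308), 6)
186 (np.int64(302), np.int64(304), 3)
188 None
190 None
192 None
194 None
196 None
198 None
200 None
202 None
204 None
206 None
front tip [ 461.8 -151.4   66. ]
```

Run:
```python
from h import *
np.set_printoptions(precision=1,suppress=True)
b=pickle.load(open('c1.pkl','rb'))
print(tri([ray(b['scene'],(206.5,206.5)),ray(b['side'],(304.3,186.))]))
for z in(80,85,90,95): print(z,proj(b['scene'],[467,-150.7,z]),proj(b['side'],[467,-150.7,z]),wonz(b['wrist'],(282.,248.75),z))
```

```text
[ 467.9 -149.5   94.7]
80 [205.9 211.4] [304.1 190.4] [ 468.5 -151.3   80. ]
85 [205.8 209.6] [304.2 189. ] [ 470.8 -151.3   85. ]
90 [205.6 207.7] [304.3 187.5] [ 473.2 -151.3   90. ]
95 [205.5 205.9] [304.3 186. ] [ 475.6 -151.3   95. ]
```

The tips triangulate to z≈94 while the TCP reads 65.5, so shut they end about 28 mm short of it and passed over the knob. Next: go back to +y of the knob, go down 28 mm (free space there either way), and look again.

Request:
{"name": "move_arm", "arguments": {"moves": [0,-0.024,0,0,0,0,0,0,-0.024,0,0,0,0,0,0,-0.023,0,0,0,0,0,0,0,0.014,0,0,0,0,0,0,0.014,0,0,0,0,0,0,0,0,0,0,0,0,0,0,0,0,0,0]}}

```text
time_s: 4.18
tcp_pos: [467.7, -157.7, 38.1]
tcp_rot: [-3.141, -0.001, 0.003]
wrist_force: [0.2, -0.4, -0.1]
finger_gap: 0.1
finger_force: 0.0
```

Run:
```python
from station import get_obs,camera
from h import *
np.set_printoptions(precision=1,suppress=True)
a=pickle.load(open('c0.pkl','rb'))
b={n:camera(n) for n in("scene","side")}
p=get_obs()['tcp_pos'];print(p)
for n in b:
    uv=proj(b[n],p); print(n,'exp',uv)
    m=(np.abs(a[n]['pixels'].astype(int)-b[n]['pixels']).sum(2)>50)
    u,v=uv.astype(int)
    for r in range(v-20,v+8,2):
        c=np.flatnonzero(m[r,u-25:u+25]); print(r,(int(c.min()+u-25),int(c.max()+u-25),len(c)) if len(c) else None)
c=[cv2.resize(b['scene']['pixels'][160:270,150:260,::-1],(400,400)),cv2.resize(b['side']['pixels'][130:240,250:360,::-1],(400,400))]
cv2.imwrite('pics/t3.png',np.hstack(c))
```

```text
[ 468.6 -158.4   38.9]
scene exp [204.1 227.5]
207 (196, 209, 14)
209 (196, 209, 14)
211 (196, 208, 13)
213 (197, 209, 13)
215 (198, 208, 11)
217 (201, 207, 7)
219 None
221 (187, 187, 1)
223 None
225 None
227 None
229 None
231 None
233 None
side exp [303.2 200.9]
180 (300, 309, 10)
182 (305, 308, 4)
184 (301, 308, 6)
186 (301, 307, 6)
188 (300, 307, 7)
190 (301, 307, 5)
192 (301, 307, 6)
194 None
196 None
198 None
200 None
202 None
204 None
206 None
```

View pics/t3.png

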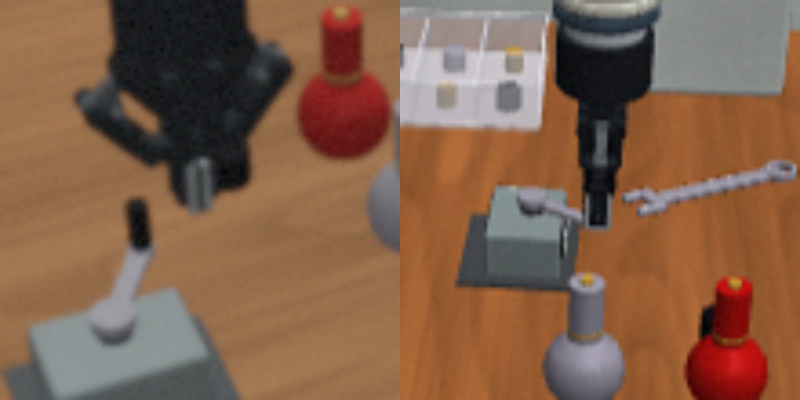

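The tips (scene crop (200,212), side (596,222)) now sit at knob height, z≈65. Pushing.

Request:
{"name": "move_arm", "arguments": {"moves": [0,0.012,0,0,0,0,0,0,0.012,0,0,0,0,0,0,0.012,0,0,0,0,0,0,0.012,0,0,0,0,0,0,0.01,0,0,0,0,0,0,0.01,0,0,0,0,0,0,0,0,0,0,0,0,0,0,0,0,0,0,0]}}

```text
time_s: 4.95
tcp_pos: [468.6, -227.0, 38.5]
tcp_rot: [3.141, -0.002, 0.001]
wrist_force: [1.2, 3.2, 1.2]
finger_gap: -0.2
finger_force: 1.2
```

Request:
{"name": "move_arm", "arguments": {"moves": [0,0.003,0,0,0,0,0,0,0.003,0,0,0,0,0,0,0,0,0,0,0,0]}}

```text
time_s: 5.2
tcp_pos: [468.9, -232.4, 38.5]
tcp_rot: [3.141, 0.001, 0.001]
wrist_force: [2.2, 3.0, 0.1]
finger_gap: -0.3
finger_force: 1.7
```

Request:
{"name": "move_arm", "arguments": {"moves": [0,0.003,0,0,0,0,0,0,0,0,0,0,0,0,0,0,0,0,0,0,0]}}

```text
time_s: 5.45
tcp_pos: [468.6, -235.0, 38.4]
tcp_rot: [-3.142, -0.0, -0.001]
wrist_force: [2.5, 3.7, -0.5]
finger_gap: -0.2
finger_force: 2.0
```

Request:
{"name": "move_arm", "arguments": {"moves": [0,0.003,0,0,0,0,0,0,0,0,0,0,0,0,0,0,0,0,0,0,0]}}

```text
time_s: 5.7
tcp_pos: [468.5, -237.9, 38.4]
tcp_rot: [-3.141, -0.0, -0.0]
wrist_force: [3.7, 4.7, 0.4]
finger_gap: -0.3
finger_force: 2.2
```

Request:
{"name": "move_arm", "arguments": {"moves": [0,0.002,0,0,0,0,0,0,0,0,0,0,0,0,0,0,0,0,0,0,0]}}

```text
time_s: 5.95
tcp_pos: [468.4, -239.5, 38.3]
tcp_rot: [-3.141, 0.0, -0.0]
wrist_force: [3.5, 7.0, 0.4]
finger_gap: -0.1
finger_force: 3.0
```

Run:
```python
from station import get_obs,camera
from h import *
w=camera('wrist');pickle.dump(w,open('c4.pkl','wb'))
cv2.imwrite('pics/w4.png',cv2.resize(w['pixels'][80:330,180:480,::-1],(720,600)))
o=get_obs();print(o['tcp_pos'],o['wrist_force'])
```

```text
[ 468.40722791 -239.55296103   38.36503615] [ 3.40399163  6.88062916 -0.76460767]
```

View pics/w4.png

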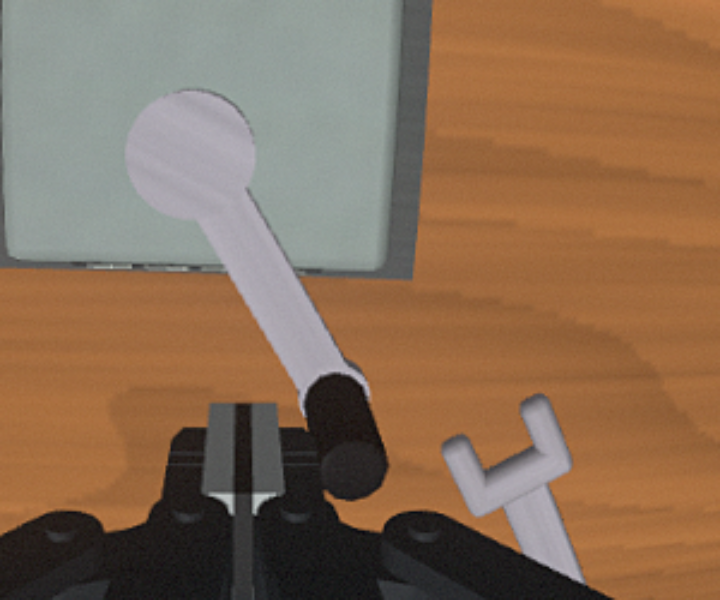

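Wrist view: the lever is swung across, with the pivot disc at (190,155) and knob base at (337,392). Checking the angle.

Run:
```python
from h import *
f=lambda p:(np.array(p)+.5)/2.4-.5+[180,80]
A=[]
for n,pv,kb,kt in(('c2',(244,138),(115,340),(90,394)),('c4',(190,154),(336,392),(354,470))):
    w=pickle.load(open(n+'.pkl','rb'));P=wonz(w,f(pv),59);B=wonz(w,f(kb),57);T=wonz(w,f(kt),90)
    for q in(B,T):
        v=(q-P)[:2];print(n,P.round(1),q.round(1),np.hypot(*v),np.arctan2(v[1],v[0])%6.2832)
```

```text
c2 [ 526.7 -228.8   59. ] [ 475.7 -195.9   57. ] 60.638812978880765 2.569089223652053
c2 [ 526.7 -228.8   59. ] [ 475.6 -195.6   90. ] 60.8887871919966 2.564532310449225
c4 [ 526.5 -228.7   59. ] [ 474.2 -259.7   57. ] 60.824916466823865 3.6758373339259127
c4 [ 526.5 -228.7   59. ] [ 473.4 -259.5   90. ] 61.39179226860559 3.6667713120826466
```

Request:
{"name": "move_arm", "arguments": {"moves": [0,0.001,0,0,0,0,0,0,0,0,0,0,0,0,0,0,0,0,0,0,0]}}

```text
time_s: 6.25
tcp_pos: [468.4, -239.9, 38.3]
tcp_rot: [-3.14, 0.0, -0.0]
wrist_force: [5.1, 9.6, 0.2]
finger_gap: -0.3
finger_force: 4.8
```

The lever is at its stop: 1.10 rad swung, and force rising. Back out along +y so it springs home, then rise and open.

Request:
{"name": "move_arm", "arguments": {"moves": [0,-0.016,0,0,0,0,0,0,-0.016,0,0,0,0,0,0,-0.016,0,0,0,0,0,0,-0.016,0,0,0,0,0,0,-0.016,0,0,0,0,0,0,0,-0.032,0,0,0,1,0,0,-0.032,0,0,0,1,0,0,-0.032,0,0,0,1,0,0,-0.032,0,0,0,1,0,0,-0.032,0,0,0,1]}}

```text
time_s: 7.08
tcp_pos: [467.4, -161.3, 199.8]
tcp_rot: [3.141, 0.0, -0.002]
wrist_force: [0.7, 0.2, -0.0]
finger_gap: 60.3
finger_force: 0.0
```

Request:
{"name": "move_arm", "arguments": {"moves": [0,0,0,0,0,0,1,0,0,0,0,0,0,1,0,0,0,0,0,0,1]}}

```text
time_s: 7.33
tcp_pos: [467.5, -161.2, 197.8]
tcp_rot: [3.141, 0.0, -0.001]
wrist_force: [-0.1, 0.1, -0.9]
finger_gap: 85.4
finger_force: 0.0
```

Run:
```python
from station import get_obs,camera
from h import *
np.set_printoptions(precision=1,suppress=True)
b={n:camera(n) for n in("scene","side","wrist")};pickle.dump(b,open('c5.pkl','wb'))
print(get_obs()['tcp_pos'],get_obs()['finger_gap'])
w=b['wrist']['pixels'][:,:,::-1]; s=cv2.resize(b['scene']['pixels'][120:260,150:290,::-1],(420,420),interpolation=cv2.INTER_CUBIC)
cv2.imwrite('pics/w5.png',cv2.resize(np.hstack([w,s]),(800,343)))
```

```text
[ 467.2 -161.   196.9] 85.63197813819309
```

View pics/w5.png

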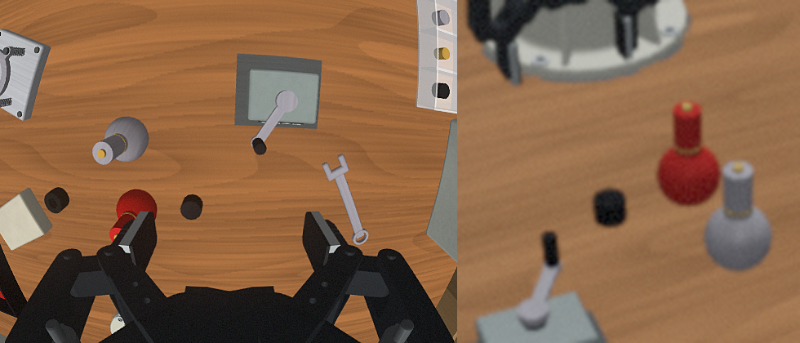

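The lever is back at rest with its knob at (259,146). The wrist view shows the flask's tip at (102,153) and the open left pad's tip corner at (155,213). Working out the open finger length and the flask position.

Run:
```python
from h import *
np.set_printoptions(precision=1,suppress=True)
b=pickle.load(open('c5.pkl','rb'));w=b['wrist'];s=980/800
print(w['T'][:3,3])
for n,p in(('L',(155,213)),('R',(304,213)),('Lo',(134,212)),('Ro',(327,212))):
    o,d=wray(w,np.array(p)*s); print(n,[ (o+d*(z-o[2])/d[2]).tolist() for z in (198,218,228,238,248)][1:4:2],'x=478.5 ->',o+d*(478.5-o[0])/d[0])
print('tip',wonz(w,np.array((102.5,153))*s,108))
# stand nuts partly visible; flask ball
print('ball',wonz(w,np.array((127,139))*s,27))
```

```text
[ 544.5 -160.9  371.7]
L [[462.72736353453485, -110.77193486498358, 217.99999999999997], [473.3709564074065, -117.2924742501865, 238.0]] x=478.5 -> [ 478.5 -120.4  247.6]
R [[462.7153522463331, -210.56286027305282, 217.99999999999997], [473.3605081923173, -204.09723949307397, 238.0]] x=478.5 -> [ 478.5 -201.   247.7]
Lo [[462.8638322791075, -95.58016602849631, 218.0], [473.4896659723011, -104.07766616936216, 238.0]] x=478.5 -> [ 478.5 -108.1  247.4]
Ro [[462.77830222002507, -227.23440714276146, 218.0], [473.4152662543959, -218.5992566488727, 238.0]] x=478.5 -> [ 478.5 -214.5  247.6]
tip [476.1 -19.3 108. ]
ball [474.6 -17.8  27. ]
```

Open tips sit at about z 241 for a TCP reading of 198: 43 mm short open and 28 mm shut, matching the 13 mm swing. So the gripper ends 28 mm short of the reported TCP. Move over the flask and measure its brass tip.

Request:
{"name": "move_arm", "arguments": {"moves": [0.002,-0.036,0,0,0,0,1,0.002,-0.036,0,0,0,0,1,0.002,-0.036,0,0,0,0,1,0.002,-0.036,0,0,0,0,1,0,0,0.032,0,0,0,1,0,0,0.032,0,0,0,1,0,0,0.032,0,0,0,1,0,0,0,0,0,0,1,0,0,0,0,0,0,1]}}

```text
time_s: 8.23
tcp_pos: [474.3, -17.1, 100.8]
tcp_rot: [-3.141, -0.0, 0.009]
wrist_force: [0.0, -0.1, -0.0]
finger_gap: 85.3
finger_force: 0.0
```

Run:
```python
from station import get_obs,camera
from h import *
np.set_printoptions(precision=1,suppress=True)
b={n:camera(n) for n in("scene","side","wrist")};pickle.dump(b,open('c6.pkl','wb'))
w=b['wrist'];print(get_obs()['tcp_pos'],w['T'][:3,3])
h=cv2.cvtColor(w['pixels'],cv2.COLOR_RGB2HSV)
m=cv2.inRange(h,(18,110,110),(32,255,255))
n,l,st,ce=cv2.connectedComponentsWithStats(m)
for i in range(1,n):
    if st[i,4]>15: print(st[i],ce[i],wonz(w,ce[i],108))
cv2.imwrite('pics/w6.png',w['pixels'][:,:,::-1])
```

```text
[477.5 -17.5 103.8] [553.8 -17.2 278.4]
[263 200  36  13  55] [280.7 204. ] [500.  -16.9 108. ]
[272 237  17  16 218] [280.2 244.3] [475.7 -16.6 108. ]
```

View pics/w6.png

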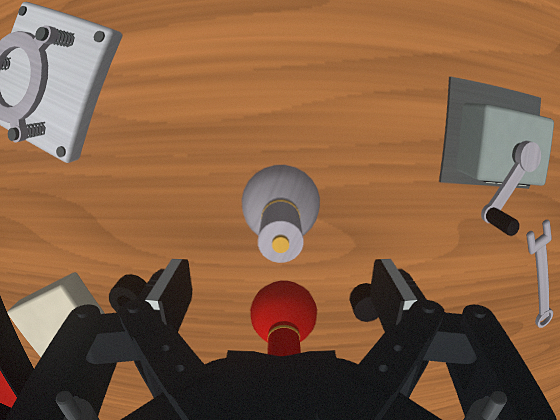

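The wrist view shows the flask's brass tip at (280,244) between the open pads (about (170,290) and (395,290)), at (475.7,−16.6), with the red one behind at (285,310). I'm centred to within 1 mm, so descend and grip.

Request:
{"name": "move_arm", "arguments": {"moves": [0,0,0.022,0,0,0,1,0,0,0.022,0,0,0,1,0,0,0.022,0,0,0,1,0,0,0,0,0,0,1,0,0,0,0,0,0,0,0,0,0,0,0,0,0,0,0,0,0,0,0,0,0,0,0,0,0,0,0,0,0,0,0,0,0,0,0,0,0,0,0,0,0], "newtons": 80}}

```text
time_s: 9.22
tcp_pos: [477.3, -17.2, 37.7]
tcp_rot: [-3.142, 0.0, -0.003]
wrist_force: [-1.4, 0.1, 11.6]
finger_gap: 25.4
finger_force: 77.9
```

Run:
```python
from station import get_obs,camera
from h import *
np.set_printoptions(precision=1,suppress=True)
b={n:camera(n) for n in("scene","side","wrist")};pickle.dump(b,open('c7.pkl','wb'))
o=get_obs();print(o['tcp_pos'],o['finger_gap'],o['finger_force'],o['wrist_force'])
w=b['wrist'];h=cv2.cvtColor(w['pixels'],cv2.COLOR_RGB2HSV)
m=cv2.inRange(h,(18,110,110),(32,255,255))
n,l,st,ce=cv2.connectedComponentsWithStats(m)
for i in range(1,n):
    if st[i,4]>15: print(st[i],ce[i],wonz(w,ce[i],108))
```

```text
[477.2 -17.2  37.7] 24.951448000919505 77.9184901714325 [-1.2  0.5 11.3]
[255 239  52  20  99] [280.1 245.8] [505.4 -16.6 108. ]
[269 303  25  21 401] [280.8 312.9] [475.9 -16.8 108. ]
```

Request:
{"name": "move_arm", "arguments": {"moves": [0,0,-0.02,0,0,0,0,0,0,-0.03,0,0,0,0,0,0,-0.03,0,0,0,0,0,0,-0.03,0,0,0,0]}}

```text
time_s: 9.7
tcp_pos: [475.6, -17.2, 147.7]
tcp_rot: [-3.142, -0.0, 0.001]
wrist_force: [0.5, 0.2, -2.2]
finger_gap: 25.2
finger_force: 78.7
```

Request:
{"name": "move_arm", "arguments": {"moves": [0.0055,-0.0285,0,0,0,0,0,0.0055,-0.0285,0,0,0,0,0,0.0055,-0.0285,0,0,0,0,0,0.0055,-0.0285,0,0,0,0,0,0.0055,-0.0285,0,0,0,0,0,0.0055,-0.0285,0,0,0,0,0,0.0055,-0.0285,0,0,0,0,0,0.0055,-0.0285,0,0,0,0,0,0,0,0,0,0,0,0,0,0,0,0,0,0,0]}}

```text
time_s: 10.53
tcp_pos: [520.0, 211.9, 146.3]
tcp_rot: [3.141, 0.004, -0.0]
wrist_force: [0.3, -0.2, -2.1]
finger_gap: 24.8
finger_force: 79.2
```

Run:
```python
from station import get_obs,camera
from h import *
np.set_printoptions(precision=1,suppress=True)
b={n:camera(n) for n in("scene","side","wrist")};pickle.dump(b,open('c8.pkl','wb'))
o=get_obs();print(o['tcp_pos'],o['finger_gap'],o['finger_force'],o['wrist_force'])
w=b['wrist'];print(w['T'][:3,3])
g=cv2.cvtColor(w['pixels'],cv2.COLOR_RGB2GRAY);h=cv2.cvtColor(w['pixels'],cv2.COLOR_RGB2HSV)
m=cv2.inRange(h,(0,0,0),(179,90,95)); 
n,l,st,ce=cv2.connectedComponentsWithStats(m)
for i in range(1,n):
    if 25<st[i,4]<3000: print('dark',st[i],ce[i],wonz(w,ce[i],69),wonz(w,ce[i],24)[:2])
m=cv2.inRange(h,(18,110,110),(32,255,255))
n,l,st,ce=cv2.connectedComponentsWithStats(m)
for i in range(1,n):
    if st[i,4]>15: print('brass',st[i],ce[i],wonz(w,ce[i],218))
```

```text
[519.7 209.9 146.3] 25.417625679658183 79.17055606842041 [-0.4 -0.1 -3.4]
[596.7 210.6 321.1]
dark [ 64   0  11 158 779] [68.2 70.9] [639.7 398.2  69. ] [647.4 431.7]
dark [248  19  10  10  86] [252.4  23.5] [660.9 232.3  69. ] [672.3 236.2]
dark [327  62  14  14 152] [333.7  68.2] [625.5 170.3  69. ] [630.7 163.1]
dark [216  69  14  14 153] [222.4  75. ] [620.3 255.5  69. ] [624.5 263.5]
dark [356  73  11  10  84] [361.   77.7] [619.1 148.7  69. ] [623.1 137.6]
dark [247  76  14  30  30] [250.7  90.5] [607.5 233.7  69. ] [609.4 237.8]
dark [196 126  10  10  81] [200.4 130.8] [577.1 274.   69. ] [573.6 285.3]
dark [ 71 156  11  49 226] [ 75.9 181.6] [538.3 399.4  69. ] [527.8 433.1]
dark [278 158  13  14 141] [283.8 164.6] [549.2 208.4  69. ] [540.7 208. ]
dark [302 177  10  10  75] [306.4 181.5] [535.6 190.3  69. ] [524.6 186.7]
dark [ 234  185   98   51 1043] [289.6 199. ] [520.9 203.7  69. ] [507.4 202.4]
dark [554 184   6  25  76] [557.6 199.7] [521.2 -89.2  69. ] [ 507.7 -142.7]
dark [258 234  46  15 141] [281.2 238. ] [486.6 210.4  69. ] [466.9 210.4]
dark [500 282  10   8  27] [504.5 285.3] [422.1 -36.4  69. ] [390.9 -80.5]
dark [494 285  26  24 309] [507.7 297.3] [404.6 -48.3  69. ] [370.3 -94.5]
dark [ 88 324  13  11  31] [ 94.4 328.5] [367.8 423.1  69. ] [326.9 461. ]
dark [290 331  14  20  46] [298.9 339.4] [373.7 192.6  69. ] [333.9 189.4]
dark [  0 372  11  12  35] [  4.  377.8] [199.2 692.   69. ] [128.3 777.9]
dark [  0 374  39  46 428] [ 13.4 403.7] [115.9 721.6  69. ] [ 30.  812.8]
dark [ 20 394  15  15  50] [ 28.  401.4] [149.4 658.7  69. ] [ 69.5 738.7]
brass [255 239  52  20  85] [280.8 245.3] [548.9 210.6 218. ]
brass [269 303  25  21 398] [280.8 312.9] [519.6 210.6 218. ]
brass [490 345   8   7  33] [494.  348.2] [485.4 100.2 218. ]
```

The nut mean (598.3,211.4) and corner-bolt mean (598.4,211.5) agree, with nut radii 49.3 mm. The shift from the flask's tip is +78.7 mm in x and +0.9 mm in y. Checking clearance to the bottle, then moving over.

Run:
```python
from h import *
a=pickle.load(open('c0.pkl','rb'))
print(tri([ray(a['scene'],(574/1.4,332/1.4)),ray(a['side'],(243/1.4,309/1.4))]))
```

```text
[779.51262966 138.23563384 147.22485553]
```

Request:
{"name": "move_arm", "arguments": {"moves": [0.0197,-0.0002,0,0,0,0,0,0.0197,-0.0002,0,0,0,0,0,0.0197,-0.0002,0,0,0,0,0,0.0197,-0.0002,0,0,0,0,0,0,0,0,0,0,0,0,0,0,0,0,0,0,0,0,0,0,0,0,0,0]}}

```text
time_s: 11.27
tcp_pos: [598.1, 210.5, 146.1]
tcp_rot: [3.141, -0.002, -0.002]
wrist_force: [-0.3, 0.4, -2.2]
finger_gap: 25.4
finger_force: 79.2
```

Run:
```python
from station import get_obs,camera
from h import *
np.set_printoptions(precision=1,suppress=True)
P=[get_obs()['tcp_pos']]
w=camera('wrist')
P.append(get_obs()['tcp_pos']);print(P)
h=cv2.cvtColor(w['pixels'],cv2.COLOR_RGB2HSV)
m=cv2.inRange(h,(0,0,0),(179,90,95)); 
n,l,st,ce=cv2.connectedComponentsWithStats(m)
for i in range(1,n):
    if 60<st[i,4]<200:
        q=wonz(w,ce[i],69);r=wonz(w,ce[i],24)
        if np.hypot(*(q[:2]-[598.3,211.4]))<110: print(st[i,2:],ce[i],q[:2],r[:2])
m=cv2.inRange(h,(18,110,110),(32,255,255))
n,l,st,ce=cv2.connectedComponentsWithStats(m)
for i in range(1,n):
    if st[i,4]>200: print('brass',ce[i],wonz(w,ce[i],218))
```

```text
[array([598.1, 210.5, 146.1]), array([598. , 210.8, 146.2])]
[11 10 85] [252.7 107.6] [672.6 232.4] [672.2 236.3]
[60 15 70] [285.  153.3] [636.7 207.8] [629.8 207.2]
[ 18  15 101] [323.5 157. ] [633.9 177.4] [626.5 171.4]
[ 19  14 108] [232.6 162.6] [629.6 249.2] [621.4 256.1]
[10 10 78] [358.6 161.1] [631.  148.8] [623.1 137.7]
[ 13  14 142] [331.9 166. ] [626.7 170.4] [618.1 163.2]
[ 13  14 140] [225.  172.7] [621.5 255.6] [611.9 263.6]
[ 9 10 71] [205.1 211.2] [589.  274.3] [573.5 285.7]
[ 46  15 142] [281.  238.1] [565.  210.9] [545.3 211. ]
brass [280.8 312.8] [598.3 210.9 218. ]
```

Aligned in x and 0.8 mm short in y, and the bottle is about 195 mm away. Correct y and lower.

Request:
{"name": "move_arm", "arguments": {"moves": [0,-0.0008,0.014,0,0,0,0,0,0,0.014,0,0,0,0,0,0,0.012,0,0,0,0,0,0,0.008,0,0,0,0,0,0,0,0,0,0,0,0,0,0,0,0,0,0]}}

```text
time_s: 11.82
tcp_pos: [598.7, 212.3, 98.2]
tcp_rot: [3.141, 0.0, -0.001]
wrist_force: [0.3, 0.0, -2.4]
finger_gap: 25.0
finger_force: 79.2
```

Request:
{"name": "move_arm", "arguments": {"moves": [0,0,0.004,0,0,0,0,0,0,0.004,0,0,0,0,0,0,0,0,0,0,0,0,0,0,0,0,0,0]}}

```text
time_s: 12.15
tcp_pos: [600.0, 212.2, 91.3]
tcp_rot: [3.142, 0.0, 0.003]
wrist_force: [1.0, -2.9, 5.3]
finger_gap: 25.3
finger_force: 80.1
```

Request:
{"name": "move_arm", "arguments": {"moves": [0,0,0.003,0,0,0,0,0,0,0.003,0,0,0,0,0,0,0,0,0,0,0,0,0,0,0,0,0,0]}}

```text
time_s: 12.48
tcp_pos: [600.2, 212.2, 85.7]
tcp_rot: [-3.142, -0.0, -0.004]
wrist_force: [0.8, -4.2, 8.0]
finger_gap: 25.0
finger_force: 80.2
```

Request:
{"name": "move_arm", "arguments": {"moves": [0,0,0.002,0,0,0,0,0,0,0.002,0,0,0,0,0,0,0,0,0,0,0,0,0,0,0,0,0,0]}}

```text
time_s: 12.82
tcp_pos: [600.3, 212.2, 82.0]
tcp_rot: [-3.142, -0.0, -0.004]
wrist_force: [-0.5, -4.2, 10.8]
finger_gap: 24.8
finger_force: 80.3
```

Request:
{"name": "move_arm", "arguments": {"moves": [0,0.0008,0.002,0,0,0,0,0,0,0.001,0,0,0,0,0,0,0,0,0,0,0,0,0,0,0,0,0,0]}}

```text
time_s: 13.15
tcp_pos: [600.5, 211.5, 79.3]
tcp_rot: [-3.141, -0.0, -0.005]
wrist_force: [0.1, -4.0, 11.4]
finger_gap: 25.0
finger_force: 80.6
```

Request:
{"name": "move_arm", "arguments": {"moves": [0,0,0.001,0,0,0,0,0,0,0.001,0,0,0,0,0,0,0,0,0,0,0,0,0,0,0,0,0,0]}}

```text
time_s: 13.48
tcp_pos: [600.5, 211.5, 77.3]
tcp_rot: [-3.141, -0.0, -0.004]
wrist_force: [-0.7, -3.4, 12.1]
finger_gap: 25.0
finger_force: 80.6
```

Run:
```python
from station import get_obs,camera
from h import *
np.set_printoptions(precision=1,suppress=True)
b={n:camera(n) for n in("scene","side","wrist")};pickle.dump(b,open('c9.pkl','wb'))
o=get_obs();print(o['tcp_pos'],o['wrist_force'],o['finger_force'])
for n in('scene','side','wrist'):
    h=cv2.cvtColor(b[n]['pixels'],cv2.COLOR_RGB2HSV);m=cv2.inRange(h,(18,110,110),(32,255,255))
    k,l,st,ce=cv2.connectedComponentsWithStats(m)
    for i in range(1,k):
        if st[i,4]>4: print(n,st[i],ce[i],wonz(b[n],ce[i],147) if n=='wrist' else '')
for z in(142,147): print(z,[proj(b[n],[598.3,211.5,z]) for n in('scene','side')])
for z in(101,102,106,97): print('band',z,[proj(b[n],[598.3,211.5,z]) for n in('scene','side')])
```

```text
[600.5 211.5  77.4] [-0.  -4.2 12.3] 80.59164762496948
scene [ 39 339  11  10  73] [ 43.8 343.3] 
side [279 143   5   1   5] [281. 143.] 
side [341 207   3   2   6] [342.  207.5] 
side [248 257   4   5   6] [249.8 259.2] 
wrist [255 239  52  20  82] [279.9 245.5] [628.4 212.2 147. ]
wrist [269 304  25  20 395] [280.9 312.9] [598.6 211.9 147. ]
142 [array([385.2, 178.8]), array([244.3, 243.7])]
147 [array([385.6, 176.8]), array([244.2, 241.9])]
band 101 [array([382.6, 194.1]), array([244.9, 258. ])]
band 102 [array([382.7, 193.8]), array([244.9, 257.6])]
band 106 [array([382.9, 192.3]), array([244.8, 256.3])]
band 97 [array([382.4, 195.6]), array([244.9, 259.3])]
```

The push of 12.2 N plus the flask's ~2.4 N weight corresponds to about 16 mm, matching the travel, and the tip hasn't shifted in the grip. One more millimetre, then hold.

Request:
{"name": "move_arm", "arguments": {"moves": [0,0,0.001,0,0,0,0,0,0,0,0,0,0,0,0,0,0,0,0,0,0,0,0,0,0,0,0,0,0,0,0,0,0,0,0,0,0,0,0,0,0,0,0,0,0,0,0,0,0]}}

```text
time_s: 14.22
tcp_pos: [600.5, 211.5, 76.4]
tcp_rot: [-3.141, -0.0, -0.005]
wrist_force: [-1.0, -3.9, 12.3]
finger_gap: 25.1
finger_force: 80.6
```

Run:
```python
from station import get_obs,camera
from h import *
np.set_printoptions(precision=1,suppress=True)
o=get_obs();print(o['tcp_pos'],o['wrist_force'],o['finger_gap'])
# nut vs ring: lever at rest & bystanders unchanged vs first pictures
a=pickle.load(open('c0.pkl','rb'));w=camera('scene')
m=(np.abs(cv2.GaussianBlur(a['scene']['pixels'],(5,5),0).astype(int)-cv2.GaussianBlur(w['pixels'],(5,5),0)).sum(2)>60).astype(np.uint8)
k,l,st,ce=cv2.connectedComponentsWithStats(m)
print([s.tolist() for s in st[1:] if s[4]>15])
```

```text
[600.5 211.5  76.4] [-1.  -3.9 12.3] 25.094336674698432
[[158, 0, 5, 6, 24], [162, 0, 83, 37, 1284], [375, 0, 79, 135, 4720], [146, 17, 29, 51, 1043], [389, 22, 15, 8, 35], [238, 24, 19, 6, 46], [373, 26, 34, 42, 1117], [228, 29, 7, 9, 30], [227, 29, 35, 49, 1182], [176, 50, 6, 15, 39], [222, 52, 6, 14, 48], [212, 63, 12, 9, 41], [227, 71, 6, 11, 49], [361, 146, 59, 78, 2324], [251, 186, 27, 45, 772], [397, 210, 9, 7, 41], [375, 219, 23, 10, 107], [369, 222, 6, 7, 19]]
```

Only the arm, the flask and the stand have changed; the counter and bystanders are where they were. Pressed about 16–17 mm and steady, so I'm handing in.

```bash
python3 -c "
from station import close_job
print(close_job())"
```

```text
the job is handed in; nothing more can be done
None
```

I swung the counter lever to its stop (about 1.10 rad) and saw it back at rest, then set the steel flask in the ring; it is still gripped and held about 16–17 mm down (estimated from push force and travel), other bench items unmoved, handed in at about 14 s.

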